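# Lay the frame post down on the inspection bed

### The job

The aluminium post with the orange cap stands upright on the inspection bed beside the end stop. Tip it over with the fingertips, away from the stop, guide it down gently all the way so that it never drops, and then push it along the bed until its foot end is flush against the stop and it lies straight. Do not lift or carry it, leave everything else where it stands, and finish clear of it.

Things in the scene. Friction and masses are not known exactly. Their poses are not given: they have to be found in the camera images.
- post: Square aluminium extrusion post, 30 x 30 x 180 mm, about 0.3 kg, orange cap on its top 12 mm. Loose; starts upright on the bed's rubber top, 6 to 16 mm from the end stop. Origin: centre of its foot face. z axis: along its length, foot to cap. y axis: at the start points away from the stop (within a few degrees), the way it has to fall.
- post_toe (a point): Middle of the lower edge of the post's +y face, 15 mm from the foot centre: the edge about which the post pivots, without slipping, when pushed high up. Past about 10 degrees of lean it falls by itself unless something supports it on its +y side.
- post_top (a point): Centre of the post's cap face, 180 mm from the foot.
- bed: Inspection bed, fixed: orange base 120 x 190 x 12 mm, on it a block with black rubber top, 90 mm wide (x), 150 mm long (y), top 45 mm above the table. Origin: at table height, in the middle of the bed's width; y axis along the bed, away from the stop. The rubber runs from y = -100 (stop face) to +50 mm; beyond is free table, so the lying post's cap end overhangs by 30 mm or more.
- stop_face (a point): Steel end stop across one end of the bed, 90 mm wide, 16 mm thick, its top 80 mm above the table. The point: on its face towards the post, middle of its width, 60 mm above the table, at y = -100 mm of the bed.
- spare_post: Bystander: shorter post, 30 x 30 x 140 mm, black cap, standing upright on the table beyond the stop end of the bed. Origin: centre of its foot. Leave standing.
- weight: Bystander: brass calibration weight, 44 mm diameter, 68 mm high, with a small knob. Origin: centre of its underside.
- jar: Bystander: glass jar with white cap, 48 mm diameter, 65 mm high. Origin: centre of its underside.
- gauge: Bystander: steel gauge cylinder, 36 mm diameter, 55 mm high, upright. Origin: centre of its underside.
- cap_tray: Bystander: open blue tray with orange caps, 120 x 90 x 35 mm, behind the stop. Origin: centre of its underside.
- screwdriver: Bystander: screwdriver lying on the table. Origin: near its middle.
- wrench: Bystander: wrench lying flat on the table near the robot. Origin: near its middle.

How it is judged:
At the end, for the whole second after the job is handed in: The post lies flat on its side on the rubber (within about 4 degrees of level), along the bed (within 6 degrees) and on its middle (foot centre within 25 mm), its foot centre no more than 5 mm from the stop's face, at rest (angle between post's own z axis and vertical between 1.5 and 1.64 rad and height (world z) of post between 0.055 and 0.066 m and y of post in the frame of bed below -0.095 m and x of post in the frame of bed between -0.025 and 0.025 m and angle between the z axis of post and the y axis of bed, either way round below 0.1 rad and linear speed of post below 0.02 m/s); the robot touches nothing.
It fails at once if the post drops or is flung over instead of being guided down gently (turns faster than 7 rad/s; a free fall reaches about 11) (angular speed of post above 7 rad/s).
It fails at once if the post is lifted: its pivot edge rises more than 12 mm off the bed while it still stands or leans (height (world z) of post_toe above 0.057 m and angle between post's own z axis and vertical below 1.3 rad).
It fails at once if the post is carried or dragged away while it still stands or leans (its pivot edge goes more than 50 mm from where it was) (distance of post_toe from where it was at the start of the episode above 0.05 m and angle between post's own z axis and vertical below 1.2 rad).
It fails at once if the post is lifted off the bed after tipping (height (world z) of post above 0.085 m).
It fails at once if a bystander is disturbed (moved more than 20 mm, loose tools 30 mm, or the spare post tipped over) (distance of any of spare_post, weight, jar, gauge, cap_tray from where it was at the start of the episode above 0.02 m or distance of any of screwdriver, wrench from where it was at the start of the episode above 0.03 m or angle between spare_post's own z axis and vertical above 0.3 rad).
It also fails if it takes over 58 s, if anything falls off the work surface, if the arm or the gripper's body presses on something with over 40 N, if the wrist force passes 120 N, or if a joint passes its speed limit or range.

### The arm

A 7-joint arm with a two-finger parallel gripper is mounted at the origin on the work surface. World frame = base frame: x ahead of the robot, y to its left, z up, the work surface at z = 0. Lengths are in m, angles in rad, forces in N, time in s.
With the tool pointing down it reaches from about 0.375 to 0.925 m from the base axis. Payload 3.1 kg.
Tool frame: the origin (TCP) lies between the finger pads; the fingertips stand 17 mm ahead of it and the grasp point (between the pads) lies 2 mm behind it; z points along the fingers, y is the line along which they close (so a half turn about z gives the same grasp; the last joint's range is limited). The gripper opens to 85 mm and grips with 20 to 120 N. Pads are 22 mm wide; open, the fingers measure 114 mm over their backs; the gripper's body (76 mm by 85 mm) begins 54 mm behind the grasp point. The pads swing forward as they close: fully open they stand 13 mm farther back than shut.
Start: joints at [-1.378, 0.383, 0.044, 1.598, -0.018, 1.161, -0.05], TCP at [0.186, 0.623, 0.248] pointing down, gripper open.
Joint ranges: [-2.61, 2.61], [-0.41, 2.15], [-1.48, 1.57], [0, 2.5], [-1.57, 4.71], [0.05, 1.97], [-2.85, 2.85]. Speed limits (rad/s): [2.79, 2.79, 3.14, 3.14, 3.14, 3.14, 3.14].

### API

Orientations are given as [roll, pitch, yaw] about the fixed x, y, z axes, in that order (R = Rz(yaw) Ry(pitch) Rx(roll)).
In Python, from rig import robot, vision gives the robot as it stands.
- The arm moves only by the shell command python3 -m inch 'ROWS' [FORCE]. ROWS is JSON, a list of rows, each a list of 7 numbers: the shift along the world's x, y, z in m, then the turn, a rotation vector about the world's x, y, z in rad, then the opening, from 0 (shut) to 1 (fully open). A call has exactly 8 rows; each row is the pose to reach, as a shift and turn from the pose commanded when the call began; what a row does not reach only later rows make up. A row lasts 1/10 s, in which the tool goes at most 50 mm and 8.59 degrees, less where a joint would pass 70% of its speed; a pose out of reach is approached as far as the arm can. A call with a gripper value outside its range is refused whole. The fingers move at their own pace and stop on an object; FORCE is the grip in N (left out, the last holds). Time passes only in rows, so rows that repeat a pose let the fingers close, or fill a call up. It gives the time, the measured TCP pose, the force, the opening and the grip force at its end, in the units of the state.
- robot.get_obs(): the state, without advancing time (a new reading comes with each control period).
- vision.snapshot(name): name is "scene" or "side" or "wrist"; returns a dict with "frame" (400x640x3 uint8, blue, green, red), "z_map" (400x640 float32, m along the optical axis (not along the pixel's ray), 0 where there is no reading), "mtx" (3x3 intrinsics, pixels), "rvec" (rotation vector, rad) and "tvec" (3), from world to camera coordinates, as OpenCV has them. Camera axes: x right, y down, z forward; pixel columns grow to the right and rows downward; lengths in m; the calibration is good to about 2 mm. The wrist camera is an equidistant fisheye: a pixel r from the principal point sees the ray r / f radians off the axis. A picture is of the moment at which its call begins.
- robot.sign_off(): hands the job in; it is judged then, once.
The state is a dict: "time_s": time; "joint_positions": joint angles; "qvel": joint speeds; "joint_torque": joint torques, N m; "tool_pos": TCP position; "orientation": TCP orientation; "contact_force": force on the tool from outside, world axes, zero at the start; "wrist_torque": the same for the moment, N m; "finger_gap": finger opening in m; "gripper_force": force on a finger pad.
Only numpy, scipy, OpenCV 4.12 (cv2) and the standard library are available. Lean on these libraries where they do the work, as an engineer would, in place of code of your own. Each camera call takes 0.05 s, during which the arm holds its last target. There are 200 camera calls.

## Working session

There is one attempt and no reset: what is moved stays moved. The work goes in short steps, Python scripts to look and compute and a shell command to move; the robot and the scene stay as the last step left them, time stands still between calls to the robot, and variables do not carry over. Pictures are saved under pics/ and viewed, at most 10 in all, crops included, and the job is handed in when it is done.

```bash
mkdir -p pics; ls; python3 - <<'E'
from rig import robot, vision
import cv2
o=robot.get_obs();print({k:(v if not hasattr(v,'round') else v) for k,v in o.items()})
for n in("scene","side"):
    s=vision.snapshot(n);cv2.imwrite(f'pics/{n}0.png',s['frame'])
    R=cv2.Rodrigues(s['rvec'])[0];print(n,s['mtx'].round(1).tolist(),(-R.T@s['tvec'].ravel()).round(3),R[2].round(2))
E
```

```text
pics
{'time_s': 0.0, 'joint_positions': array([-1.37779192,  0.38387571,  0.04381885,  1.59959542, -0.01789654,
        1.16122444, -0.04989363]), 'qvel': array([ 1.88219457e-03,  1.68900902e-03, -2.07260633e-04, -1.43222063e-05,
       -1.73166069e-03,  5.88775284e-04, -1.50417844e-04]), 'joint_torque': array([ 1.43458664e-05, -4.33450878e+01,  1.02492794e+00, -2.49515659e+01,
        1.06192497e-02,  1.13493335e-02,  1.62199819e-05]), 'tool_pos': array([0.18610318, 0.62183014, 0.24685065]), 'orientation': array([-3.13888583e+00,  1.44740950e-04,  2.85088961e+00]), 'contact_force': array([ 0.36826008, -1.25503312, -0.48435445]), 'wrist_torque': array([0.01937152, 0.03061111, 0.00688017]), 'gripper_force': 0.0, 'finger_gap': 0.08518715979004196}
scene [[485.1, 0.0, 324.5], [0.0, 485.1, 206.0], [0.0, 0.0, 1.0]] [ 1.183 -0.525  1.047] [-0.55  0.4  -0.74]
side [[486.6, 0.0, 320.4], [0.0, 486.6, 207.5], [0.0, 0.0, 1.0]] [-0.168 -0.735  0.933] [ 0.55  0.54 -0.63]
```

View pics/scene0.png

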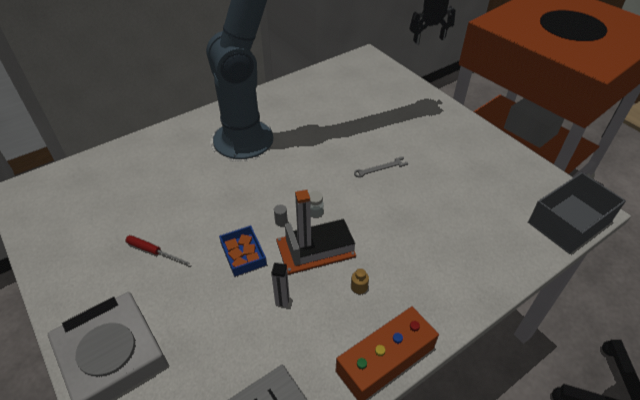

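View pics/side0.png

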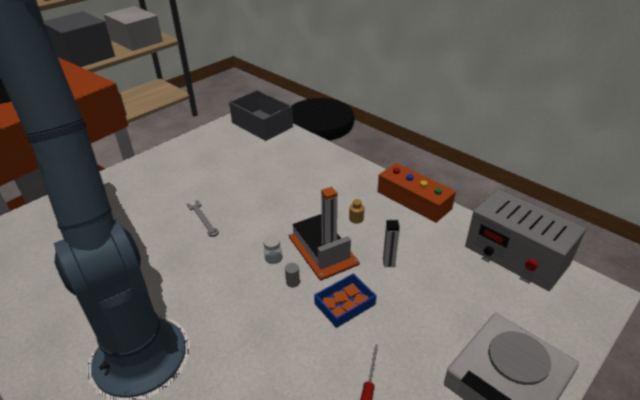

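The scene view shows the post cap at about (303,196), the stop at (292,240), the rubber at (330,237), and the bed pointing right. The spare post is at (281,285), the weight at (360,280), and the jar and gauge are behind the post at (316,205) and (281,214). The side view shows the cap at (329,190) and the stop at (334,250), with the jar at (272,250) and the gauge at (292,274).

```bash
cat > h.py <<'E'
from rig import robot, vision
import cv2, numpy as np
def cloud(n):
    s=vision.snapshot(n); R=cv2.Rodrigues(s['rvec'])[0]; K=s['mtx']; z=s['z_map']
    v,u=np.indices(z.shape)
    d=np.stack([(u-K[0,2])/K[0,0],(v-K[1,2])/K[1,1],np.ones(z.shape)],-1)
    P=(d*z[...,None]-s['tvec'].ravel())@R
    P[z==0]=np.nan
    return s,P,cv2.cvtColor(s['frame'],cv2.COLOR_BGR2HSV)
def post(): # cap / lying-post summary
    pass
E
python3 - <<'E'
from h import *
for n,c,r in(("scene",(303,196),(240,160,400,320)),("side",(329,190),(240,170,420,330))):
    s,P,H=cloud(n); x0,y0,x1,y1=r
    m=np.zeros(P.shape[:2],bool); m[y0:y1,x0:x1]=1
    org=m&(H[...,0]<14)&(H[...,1]>150)&(H[...,2]>60)
    cap=org&(P[...,2]>.19)
    print(n,'cap n',cap.sum(),np.nanmedian(P[cap],0).round(4),np.nanmax(P[cap],0).round(3),np.nanmin(P[cap],0).round(3))
    top=cap&(P[...,2]>.219); print(' captop',top.sum(),P[top].mean(0).round(4), cv2.minAreaRect((P[top][:,:2]*1000).astype(np.float32)))
    for nm,mm in (('rubber',m&(abs(P[...,2]-.045)<.004)&(H[...,2]<70)),('stop',m&(abs(P[...,2]-.08)<.004)),('base',org&(abs(P[...,2]-.012)<.004))):
        k,l,st,ce=cv2.connectedComponentsWithStats(mm.astype(np.uint8))
        b=1+st[1:,4].argmax(); q=P[l==b]
        print(' ',nm,len(q),q[:,2].mean().round(4),ce[b].round(),cv2.minAreaRect((q[:,:2]*1000).astype(np.float32)))
    # objects on grid: tall things clusters
    t=m&(P[...,2]>.02)
    print(' K',)
    cv2.imwrite(f'pics/{n}z.png',cv2.resize(s['frame'][y0:y1,x0:x1],None,fx=3.3,fy=3.3,interpolation=2))
    # plan-view height clusters
    g=np.zeros((400,400),np.uint8);q=P[t];ij=((q[:,:2]-[.2,-.4])*500).astype(int);ok=((ij>=0)&(ij<400)).all(1)
    g[ij[ok,0],ij[ok,1]]=1
    k,l,st,ce=cv2.connectedComponentsWithStats(cv2.dilate(g,np.ones((3,3))))
    for i in range(1,k):
        if st[i,4]>40:
            print('  cl',(ce[i][::-1]/500+[.2,-.4]).round(3),'x',(st[i,1]/500+.2),(st[i,1]+st[i,3])/500+.2,'y',st[i,0]/500-.4,(st[i,0]+st[i,2])/500-.4)
E
```

```text
scene cap n 121 [ 0.5156 -0.1016  0.2271] [ 0.532 -0.086  0.232] [ 0.499 -0.118  0.219]
 captop 120 [ 0.5151 -0.1014  0.227 ] ((513.9579467773438, -100.62822723388672), (29.030397415161133, 28.567241668701172), 66.68267822265625)
  rubber 887 0.0467 [327. 239.] ((523.7542724609375, -57.72021484375), (164.80564880371094, 92.15739440917969), 71.92716217041016)
  stop 140 0.0818 [292. 237.] ((499.3507995605469, -128.05455017089844), (16.322368621826172, 93.61930084228516), 72.16277313232422)
  base 438 0.0136 [307. 258.] ((524.8165283203125, -70.6261215209961), (191.39707946777344, 115.1151123046875), 69.44329071044922)
 K
  cl [ 0.433 -0.211] x 0.362 0.492 y -0.274 -0.18000000000000002
  cl [ 0.383 -0.094] x 0.36 0.406 y -0.11400000000000005 -0.07200000000000001
  cl [0.41  0.009] x 0.382 0.436 y -0.016000000000000014 0.03199999999999997
  cl [ 0.427 -0.22 ] x 0.392 0.466 y -0.234 -0.2
  cl [ 0.526 -0.056] x 0.45 0.5980000000000001 y -0.15200000000000002 0.03999999999999998
  cl [ 0.605 -0.23 ] x 0.5800000000000001 0.63 y -0.252 -0.20400000000000001
  cl [ 0.684 -0.051] x 0.658 0.708 y
[... 746 characters left out ...]
, 72.48368072509766)
 K
  cl [ 0.42  -0.236] x 0.35 0.49 y -0.29400000000000004 -0.17600000000000002
  cl [ 0.381 -0.094] x 0.362 0.406 y -0.11400000000000005 -0.07200000000000001
  cl [0.405 0.007] x 0.38 0.43200000000000005 y -0.020000000000000018 0.033999999999999975
  cl [ 0.514 -0.052] x 0.45 0.5940000000000001 y -0.15400000000000003 0.03999999999999998
  cl [ 0.552 -0.095] x 0.538 0.5660000000000001 y -0.10600000000000004 -0.07800000000000001
  cl [ 0.601 -0.229] x 0.5780000000000001 0.63 y -0.252 -0.202
  cl [ 0.678 -0.052] x 0.656 0.706 y -0.07400000000000001 -0.02400000000000002
  cl [ 0.854 -0.084] x 0.8160000000000001 0.9199999999999999 y -0.17200000000000001 -0.006000000000000005
```

```bash
python3 -m inch '[[0.03,-0.035,0.005,0,0,-0.03,1],[0.06,-0.07,0.01,0,0,-0.03,1],[0.09,-0.105,0.015,0,0,-0.03,1],[0.12,-0.14,0.02,0,0,-0.03,1],[0.15,-0.175,0.025,0,0,-0.03,1],[0.18,-0.21,0.03,0,0,-0.03,1],[0.21,-0.245,0.035,0,0,-0.03,1],[0.24,-0.28,0.04,0,0,-0.03,1]]' 20
python3 -m inch '[[0.02,-0.02,0,-0.12,0.04,0,1],[0.04,-0.04,0,-0.24,0.08,0,1],[0.06,-0.06,0,-0.36,0.12,0,1],[0.08,-0.08,0,-0.48,0.16,0,1],[0.10,-0.10,0,-0.6,0.20,0,1],[0.12,-0.12,0,-0.72,0.24,0,1],[0.14,-0.14,0,-0.84,0.28,0,1],[0.16,-0.16,0,-0.96,0.32,0,1]]'
python3 -m inch '[[0,0,-0.02,-0.12,0.04,0,1],[0,0,-0.04,-0.24,0.08,0,1],[0,0,-0.06,-0.36,0.12,0,1],[0,0,-0.08,-0.36,0.12,0,1],[0,0,-0.10,-0.36,0.12,0,1],[0,0,-0.12,-0.36,0.12,0,1],[0,0,-0.12,-0.36,0.12,0,1],[0,0,-0.12,-0.36,0.12,0,1]]'
python3 - <<'E'
from h import *
print(robot.get_obs()['joint_positions'].round(2))
E
```

```text
time_s: 1.0
tool_pos: [0.4272, 0.341, 0.2885]
orientation: [3.141, -0.0, 2.821]
contact_force: [-0.5, 0.3, 0.5]
finger_gap: 0.0854
gripper_force: 0.0
time_s: 1.8
tool_pos: [0.5873, 0.183, 0.2881]
orientation: [-2.126, -0.001, 2.822]
contact_force: [0.5, 0.1, 0.5]
finger_gap: 0.0857
gripper_force: 0.0
time_s: 2.6
tool_pos: [0.5873, 0.1824, 0.1713]
orientation: [-1.757, 0.0, 2.818]
contact_force: [0.5, 0.5, -0.8]
finger_gap: 0.0854
gripper_force: 0.0
[-1.02  1.18  0.69  1.2   0.32  1.93  0.86]
```

```bash
python3 -m inch '[[0,0,0.03,0.12,-0.04,0,1],[0,0,0.06,0.24,-0.08,0,1],[0,0,0.09,0.36,-0.12,0,1],[0,0,0.12,0.48,-0.16,0,1],[-0.01,-0.03,0.14,0.6,-0.2,0,1],[-0.02,-0.06,0.14,0.72,-0.24,0,1],[-0.03,-0.09,0.14,0.84,-0.28,0,1],[-0.04,-0.12,0.14,0.96,-0.32,0,1]]'
python3 -m inch '[[-0.01,-0.04,0,0.12,-0.04,0,1],[-0.02,-0.08,0,0.24,-0.08,0,1],[-0.03,-0.12,0,0.36,-0.12,0,1],[-0.035,-0.15,0,0.36,-0.12,0,1],[-0.036,-0.163,0,0.36,-0.12,0,1],[-0.036,-0.163,0,0.36,-0.12,0,1],[-0.036,-0.163,0,0.36,-0.12,0,1],[-0.036,-0.163,0,0.36,-0.12,0,1]]'
python3 - <<'E'
from h import *
s=vision.snapshot('wrist');cv2.imwrite('pics/w1.png',s['frame'])
R=cv2.Rodrigues(s['rvec'])[0];print(s['mtx'].round(1).tolist(),(-R.T@s['tvec'].ravel()).round(3),R.round(2).tolist())
E
```

```text
time_s: 3.4
tool_pos: [0.5467, 0.0605, 0.3124]
orientation: [-2.775, 0.005, 2.819]
contact_force: [0.1, -0.5, 0.0]
finger_gap: 0.0855
gripper_force: 0.0
time_s: 4.2
tool_pos: [0.5112, -0.0971, 0.3084]
orientation: [3.141, -0.0, 2.826]
contact_force: [-0.8, -0.1, 0.3]
finger_gap: 0.0853
gripper_force: 0.0
[[309.7, 0.0, 318.8], [0.0, 309.7, 198.8], [0.0, 0.0, 1.0]] [ 0.441 -0.074  0.432] [[0.31, 0.95, 0.0], [0.91, -0.3, 0.29], [0.27, -0.09, -0.96]]
```

View pics/w1.png

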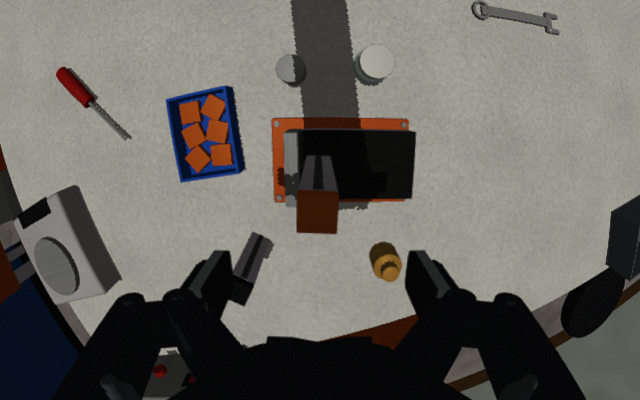

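The wrist view shows the cap top as an orange square about x 297–338, y 190–233, centred between the fingers. The stop's top is the light strip at x 284–298, and the rubber lies to the right of it. I'll measure the cap by casting rays onto its plane.

```bash
python3 - <<'E'
from h import *
s=vision.snapshot('wrist');R=cv2.Rodrigues(s['rvec'])[0];K=s['mtx'];H=cv2.cvtColor(s['frame'],cv2.COLOR_BGR2HSV)
C=-R.T@s['tvec'].ravel()
def cast(uv,z):
    n=cv2.fisheye.undistortPoints(np.float64(uv).reshape(-1,1,2),K,np.zeros(4)).reshape(-1,2)
    d=np.c_[n,np.ones(len(n))]@R; return C+d*((z-C[2])/d[:,2])[:,None]
b=np.array([.317,.948]);
m=((H[...,0]<14)&(H[...,1]>150)&(s['z_map']>.1)&(s['z_map']<.26)).astype(np.uint8)
m[:180]=0;m[:,:285]=0;m[:,350:]=0;m[245:]=0
c=max(cv2.findContours(m,0,1)[0],key=cv2.contourArea)
q=cast(c.reshape(-1,2),.225)[:,:2];print('cap',cv2.minAreaRect((q*1000).astype(np.float32)),q.mean(0).round(4))
# depth check
zz=s['z_map'][200:225,305:330];print('depth',np.median(zz))
# rubber outline
g=((H[...,2]<45)).astype(np.uint8);print('stop corners',cast([[298,133],[297,205],[284,134]],.08).round(4))
print('rubber R corners',cast([[415,131],[412,198]],.045).round(4))
e=cast([[415,131],[412,198]],.045);print((e[0]-e[1])[:2], 'rubber end heading',np.degrees(np.arctan2(*(e[0]-e[1])[1::-1])))
for p in (cast([[317.5,211]],.225)[0,:2],): print(p.round(4),robot.get_obs()['tool_pos'].round(4))
E
```

```text
cap ((509.3763427734375, -97.32553100585938), (29.301822662353516, 31.32720184326172), 69.43986511230469) [ 0.5091 -0.0972]
depth 0.2209542
stop corners [[ 0.4608 -0.1052  0.08  ]
 [ 0.5413 -0.1341  0.08  ]
 [ 0.4568 -0.1207  0.08  ]]
rubber R corners [[0.504  0.0351 0.045 ]
 [0.5898 0.0092 0.045 ]]
[-0.08580037  0.02590074] rubber end heading 163.20239846159006
[ 0.5088 -0.097 ] [ 0.511  -0.0976  0.308 ]
```

```bash
python3 -m inch '[[-0.001,-0.001,-0.03,0,0,0,1],[-0.001,-0.001,-0.06,0,0,0,1],[-0.001,-0.001,-0.09,0,0,0,1],[-0.001,-0.001,-0.113,0,0,0,0.8],[-0.001,-0.001,-0.113,0,0,0,0.6],[-0.001,-0.001,-0.113,0,0,0,0.5],[-0.001,-0.001,-0.113,0,0,0,0.45],[-0.001,-0.001,-0.113,0,0,0,0.45]]' 20
python3 - <<'E'
from h import *
s=vision.snapshot('side');cv2.imwrite('pics/s2.png',cv2.resize(s['frame'][150:280,240:400],None,fx=4,fy=4))
print(robot.get_obs()['finger_gap'])
E
```

```text
time_s: 5.1
tool_pos: [0.5107, -0.1012, 0.1968]
orientation: [3.14, 0.003, 2.821]
contact_force: [0.1, 0.1, 0.0]
finger_gap: 0.0388
gripper_force: 0.0
0.038298205173107766
```

View pics/s2.png

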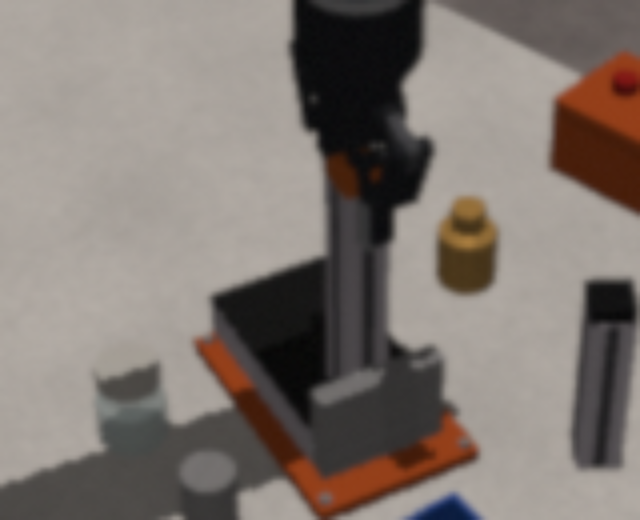

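The side view shows the fingers straddling the cap at about (360,170) in the crop, with a 38 mm gap and no contact. Next I'll tip the caged post along its arc about the toe.

```bash
python3 -m inch '[[0.0025,0.0076,0.0006,-0.05,0.017,0,0.45],[0.005,0.015,0.0007,-0.1,0.033,0,0.45],[0.0075,0.0227,0.0005,-0.15,0.05,0,0.45],[0.01,0.03,0,-0.2,0.066,0,0.45],[0.0125,0.0378,-0.0013,-0.25,0.083,0,0.45],[0.015,0.0453,-0.0028,-0.3,0.1,0,0.45],[0.0175,0.0526,-0.0047,-0.35,0.116,0,0.45],[0.02,0.06,-0.007,-0.4,0.133,0,0.45]]'
python3 - <<'E'
from h import *
s=vision.snapshot('scene');cv2.imwrite('pics/s3.png',cv2.resize(s['frame'][160:300,240:400],None,fx=4,fy=4))
E
```

```text
time_s: 5.95
tool_pos: [0.5305, -0.0401, 0.1892]
orientation: [-2.72, 0.002, 2.822]
contact_force: [0.2, 0.7, -0.2]
finger_gap: 0.0384
gripper_force: 0.3
```

View pics/s3.png

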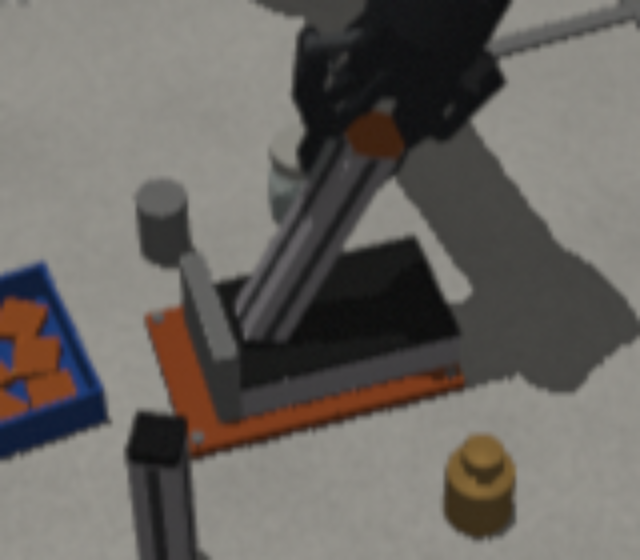

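The scene view shows the post leaning about 24°, with the toe still in place on the rubber at about (265,335) in the crop and the cap held between the fingers. I'll carry on down the arc.

```bash
python3 -m inch '[[0.0024,0.0071,-0.0028,-0.05,0.017,0,0.45],[0.0047,0.0141,-0.006,-0.1,0.033,0,0.45],[0.007,0.021,-0.0093,-0.15,0.05,0,0.45],[0.0092,0.0276,-0.0132,-0.2,0.066,0,0.45],[0.0114,0.034,-0.0175,-0.25,0.083,0,0.45],[0.0135,0.0403,-0.022,-0.3,0.1,0,0.45],[0.0155,0.0463,-0.027,-0.35,0.116,0,0.45],[0.0174,0.052,-0.032,-0.4,0.133,0,0.45]]'
python3 - <<'E'
from h import *
s=vision.snapshot('scene');cv2.imwrite('pics/s4.png',cv2.resize(s['frame'][160:300,240:400],None,fx=4,fy=4))
o=robot.get_obs();print(o['joint_positions'].round(2),o['contact_force'].round(1))
E
```

```text
time_s: 6.8
tool_pos: [0.5477, 0.0122, 0.1563]
orientation: [-2.3, 0.001, 2.822]
contact_force: [-0.3, 0.6, -1.2]
finger_gap: 0.0386
gripper_force: 0.6
[-1.02  0.8   0.84  1.72  0.14  1.31  0.97] [ 0.3  3.1 -4.6]
```

View pics/s4.png

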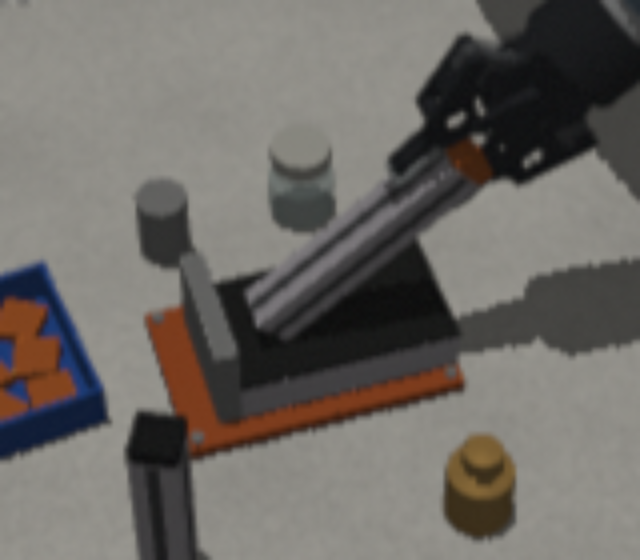

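The post is at about 47° and still supported, with its toe in place at about (275,335) in the crop and the cap in the cage at (465,160). I'll continue to 72°.

```bash
python3 -m inch '[[0.0018,0.0054,-0.0054,-0.05,0.017,0,0.45],[0.0036,0.0106,-0.0114,-0.1,0.033,0,0.45],[0.0052,0.0155,-0.0174,-0.15,0.05,0,0.45],[0.0067,0.02,-0.0238,-0.2,0.066,0,0.45],[0.0081,0.0243,-0.0304,-0.25,0.083,0,0.45],[0.0094,0.0283,-0.0373,-0.3,0.1,0,0.45],[0.0106,0.0318,-0.0443,-0.35,0.116,0,0.45],[0.0117,0.035,-0.0515,-0.4,0.133,0,0.45]]'
python3 - <<'E'
from h import *
o=robot.get_obs();print(o['joint_positions'].round(2),o['contact_force'].round(1))
for n in('scene','side'):
    s,P,H=cloud(n)
    d=np.array([.317,.948]);F=np.array([.501,-.1195]);a=(P[...,:2]-F)@d;l=(P[...,:2]-F)@[.948,-.317]
    top=(abs(l)<.02)&(P[...,2]>.05)&(a>.01)&(a<.24)
    for k in np.arange(.02,.24,.02):
        m=top&(abs(a-k)<.005)
        if m.sum()>3:print(n,k.round(2),m.sum(),np.nanpercentile(P[m][:,2],90).round(3))
E
```

```text
time_s: 7.65
tool_pos: [0.5591, 0.0466, 0.1043]
orientation: [-1.88, -0.0, 2.821]
contact_force: [0.4, 0.2, -2.8]
finger_gap: 0.038
gripper_force: 0.9
[-1.04  1.16  0.8   1.52  0.21  1.54  0.88] [ 0.4  0.2 -2.8]
scene 0.02 5 0.053
scene 0.04 59 0.081
scene 0.06 60 0.087
scene 0.08 69 0.094
scene 0.1 60 0.098
scene 0.12 66 0.105
scene 0.14 58 0.109
scene 0.16 81 0.136
scene 0.18 79 0.143
scene 0.2 91 0.172
scene 0.22 136 0.187
side 0.04 67 0.079
side 0.06 49 0.085
side 0.08 44 0.09
side 0.1 52 0.094
side 0.12 46 0.1
side 0.14 44 0.106
side 0.16 78 0.129
side 0.18 45 0.139
side 0.2 58 0.166
side 0.22 83 0.184
```

```bash
python3 -m inch '[[0.0009,0.0027,-0.0075,-0.05,0.017,0,0.45],[0.0018,0.0053,-0.015,-0.1,0.033,0,0.45],[0.0025,0.0074,-0.0227,-0.15,0.05,0,0.45],[0.003,0.009,-0.0305,-0.18,0.06,0,0.45],[0.0035,0.0104,-0.038,-0.2,0.067,0,0.45],[0.0038,0.0114,-0.044,-0.2,0.067,0,0.45],[0.0038,0.0114,-0.047,-0.2,0.067,0,0.45],[0.0038,0.0114,-0.047,-0.2,0.067,0,0.45]]'
cat > m.py <<'E'
from h import *
o=robot.get_obs();print(o['joint_positions'].round(2),o['contact_force'].round(1))
d=np.array([.317,.948]);F=np.array([.501,-.1195])
for n in('scene','side'):
    s,P,H=cloud(n)
    a=(P[...,:2]-F)@d;l=(P[...,:2]-F)@[.948,-.317]
    top=(abs(l)<.04)&(P[...,2]>.068)&(P[...,2]<.09)&(a>.004)&(a<.145)
    print(n,'a min',np.nanpercentile(a[top],2).round(4),'yaw/slope l,z:',end=' ')
    for k in np.arange(.02,.15,.03):
        m=top&(abs(a-k)<.006)
        if m.sum()>3:print(k.round(2),(np.nanmin(l[m])*500+np.nanmax(l[m])*500).round(1),(np.nanmedian(P[m][:,2])*1000).round(1),end=' | ')
    print()
    cap=(H[...,0]<14)&(H[...,1]>150)&(abs(l)<.04)&(a>.15)&(a<.26)&(P[...,2]>.03)
    if cap.sum()>3: print(' cap',cap.sum(),'a',np.nanmedian(a[cap]).round(4),np.nanmax(a[cap]).round(4),'l',np.nanmedian(l[cap]).round(4),'z',np.nanmax(P[cap][:,2]).round(4))
E
python3 m.py
```

```text
time_s: 8.55
tool_pos: [0.5628, 0.0568, 0.0598]
orientation: [-1.665, 0.002, 2.82]
contact_force: [-1.7, 0.0, 2.6]
finger_gap: 0.0384
gripper_force: 0.0
[-1.03  1.36  0.78  1.4   0.24  1.67  0.84] [-1.7  0.   2.6]
scene a min 0.0386 yaw/slope l,z: 0.05 4.2 78.5 | 0.08 5.0 77.7 | 0.11 4.9 78.4 | 0.14 4.5 77.8 | 
 cap 31 a 0.2112 0.2173 l 0.0169 z 0.0807
side a min 0.0378 yaw/slope l,z: 0.05 3.2 75.8 | 0.08 3.4 76.0 | 0.11 4.8 75.9 | 0.14 3.3 75.9 | 
 cap 13 a 0.2393 0.2488 l -0.0031 z 0.0771
```

The depth data shows the post lying flat (top about 76 mm), centred within about 4 mm, with its foot about 38 mm from the stop. I'll open the fingers, back off along the tool axis, and shut them.

```bash
python3 -m inch '[[0,0,0.001,0,0,0,0.6],[0,0,0.001,0,0,0,0.6],[0,0,0.001,0,0,0,0.6],[0.005,0.015,0.002,0,0,0,0.6],[0.01,0.03,0.004,0,0,0,0.6],[0.016,0.048,0.006,0,0,0,0.6],[0.024,0.071,0.008,0,0,0,0.6],[0.024,0.071,0.008,0,0,0,0.6]]'
python3 -m inch '[[0,0,-0.002,0,0,0,0.3],[0,0,-0.005,0,0,0,0],[0,0,-0.005,0,0,0,0],[0,0,-0.005,0,0,0,0],[0,0,-0.005,0,0,0,0],[0,0,-0.005,0,0,0,0],[0,0,-0.005,0,0,0,0],[0,0,-0.005,0,0,0,0]]'
python3 m.py; python3 - <<'E'
from h import *
s=vision.snapshot('scene');cv2.imwrite('pics/s5.png',cv2.resize(s['frame'][160:300,240:400],None,fx=4,fy=4))
E
```

```text
time_s: 9.45
tool_pos: [0.5876, 0.1323, 0.0643]
orientation: [-1.672, -0.002, 2.827]
contact_force: [0.6, -0.2, -0.0]
finger_gap: 0.0516
gripper_force: 0.0
time_s: 10.25
tool_pos: [0.5863, 0.1282, 0.0608]
orientation: [-1.666, -0.001, 2.821]
contact_force: [0.2, 0.3, 0.6]
finger_gap: 0.0005
gripper_force: 0.0
[-1.02  1.4   0.76  1.22  0.22  1.81  0.86] [0.2 0.3 0.6]
scene a min 0.0382 yaw/slope l,z: 0.05 3.9 77.8 | 0.08 3.4 77.8 | 0.11 5.0 78.0 | 0.14 4.1 77.4 | 
 cap 40 a 0.2105 0.2155 l 0.0127 z 0.0812
side a min 0.0378 yaw/slope l,z: 0.05 3.2 76.5 | 0.08 3.2 75.9 | 0.11 3.8 75.3 | 0.14 2.9 76.4 | 
 cap 12 a 0.2109 0.2147 l -0.0003 z 0.0794
```

View pics/s5.png

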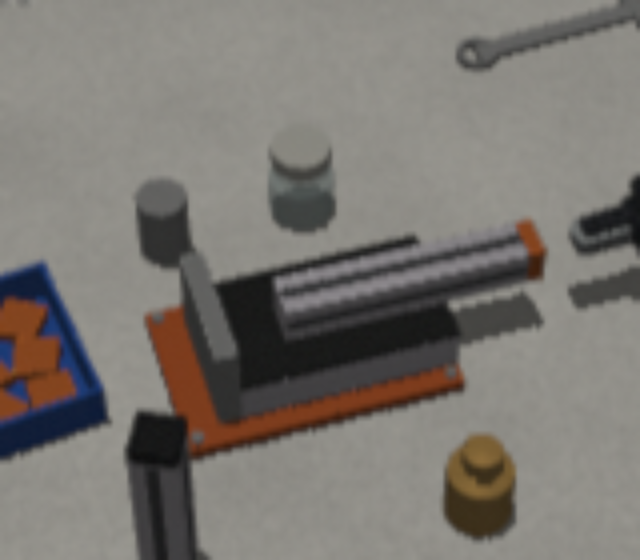

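The post lies flat along the bed, with its foot at about (282,300) in the crop and the cap at (533,250). The shut fingertips are just beyond the cap at (585,235), in line with it. I'll push it toward the stop.

```bash
python3 -m inch '[[-0.002,-0.0095,0,0,0,0,0],[-0.005,-0.019,0,0,0,0,0],[-0.007,-0.025,0,0,0,0,0],[-0.009,-0.031,0,0,0,0,0],[-0.011,-0.037,0,0,0,0,0],[-0.013,-0.043,0,0,0,0,0],[-0.015,-0.049,0,0,0,0,0],[-0.017,-0.054,0,0,0,0,0]]'
python3 m.py
```

```text
time_s: 11.2
tool_pos: [0.5692, 0.0738, 0.061]
orientation: [-1.666, -0.0, 2.821]
contact_force: [0.9, 2.7, 1.0]
finger_gap: -0.0
gripper_force: 1.5
[-1.03  1.36  0.77  1.36  0.24  1.7   0.85] [0.9 2.7 1. ]
scene a min 0.0089 yaw/slope l,z: 0.02 4.5 77.5 | 0.05 5.2 78.0 | 0.08 3.2 77.9 | 0.11 3.3 77.1 | 0.14 2.2 77.4 | 
 cap 42 a 0.1806 0.1852 l 0.0131 z 0.0815
side a min 0.0081 yaw/slope l,z: 0.02 3.5 76.5 | 0.05 3.1 75.9 | 0.08 4.2 76.4 | 0.11 2.4 75.9 | 0.14 3.6 75.6 | 
 cap 20 a 0.1828 0.194 l -0.0019 z 0.0789
```

```bash
python3 -m inch '[[-0.0005,-0.0015,0,0,0,0,0],[-0.001,-0.003,0,0,0,0,0],[-0.0015,-0.0045,0,0,0,0,0],[-0.002,-0.006,0,0,0,0,0],[-0.002,-0.007,0,0,0,0,0],[-0.002,-0.008,0,0,0,0,0],[-0.0025,-0.009,0,0,0,0,0],[-0.0025,-0.009,0,0,0,0,0]]'
python3 m.py
```

```text
time_s: 12.1
tool_pos: [0.5672, 0.0663, 0.0608]
orientation: [-1.667, -0.001, 2.822]
contact_force: [1.8, 6.0, 0.6]
finger_gap: 0.0
gripper_force: 2.7
[-1.03  1.36  0.77  1.38  0.24  1.68  0.85] [1.8 6.  0.6]
scene a min 0.0069 yaw/slope l,z: 0.02 4.0 77.5 | 0.05 4.3 77.1 | 0.08 3.7 77.9 | 0.11 4.2 77.6 | 0.14 4.9 78.1 | 
 cap 44 a 0.1732 0.1792 l 0.0153 z 0.081
side a min 0.008 yaw/slope l,z: 0.02 3.3 75.7 | 0.05 4.6 75.5 | 0.08 3.5 76.2 | 0.11 3.8 75.5 | 0.14 3.5 76.4 | 
 cap 20 a 0.1754 0.1894 l 0.0023 z 0.0793
```

```bash
python3 -m inch '[[-0.0003,-0.001,0,0,0,0,0],[-0.0006,-0.002,0,0,0,0,0],[-0.001,-0.003,0,0,0,0,0],[-0.0013,-0.004,0,0,0,0,0],[-0.0013,-0.004,0,0,0,0,0],[-0.0013,-0.004,0,0,0,0,0],[-0.0013,-0.004,0,0,0,0,0],[-0.0013,-0.004,0,0,0,0,0]]'
python3 m.py
```

```text
time_s: 13.0
tool_pos: [0.5671, 0.0661, 0.0608]
orientation: [-1.671, -0.0, 2.827]
contact_force: [2.1, 14.2, 2.9]
finger_gap: -0.0002
gripper_force: 6.8
[-1.03  1.36  0.77  1.38  0.24  1.68  0.85] [ 2.1 14.2  2.9]
scene a min 0.0069 yaw/slope l,z: 0.02 4.3 77.5 | 0.05 3.9 78.1 | 0.08 4.8 77.1 | 0.11 4.3 78.2 | 0.14 5.0 77.0 | 
 cap 45 a 0.1725 0.1787 l 0.0158 z 0.0821
side a min 0.0077 yaw/slope l,z: 0.02 3.6 75.3 | 0.05 2.4 75.8 | 0.08 3.0 75.9 | 0.11 3.8 75.6 | 0.14 2.9 75.6 | 
 cap 19 a 0.176 0.1897 l 0.0003 z 0.0802
```

The force rose to 14 N with no further motion, so the post is seated against the stop. I'll back off and check.

```bash
python3 -m inch '[[0.002,0.006,0,0,0,0,0],[0.006,0.018,0,0,0,0,0],[0.011,0.033,0.002,0,0,0,0],[0.017,0.05,0.005,0,0,0,0],[0.023,0.07,0.01,0,0,0,0],[0.03,0.09,0.02,0,0,0,0],[0.03,0.09,0.02,0,0,0,0],[0.03,0.09,0.02,0,0,0,0]]'
python3 m.py; python3 - <<'E'
from h import *
s=vision.snapshot('scene');t=vision.snapshot('side');f=lambda i:cv2.resize(i,None,fx=2.4,fy=2.4)
cv2.imwrite('pics/s6.png',np.hstack([f(s['frame'][160:320,240:400]),f(t['frame'][160:320,250:410])]))
E
```

```text
time_s: 13.9
tool_pos: [0.5954, 0.1504, 0.0803]
orientation: [-1.666, -0.001, 2.82]
contact_force: [-0.7, -0.8, -0.1]
finger_gap: -0.0
gripper_force: 0.0
[-1.02  1.39  0.77  1.17  0.23  1.86  0.88] [-0.7 -0.8 -0.1]
scene a min 0.0069 yaw/slope l,z: 0.02 4.1 76.6 | 0.05 3.9 77.5 | 0.08 6.0 77.9 | 0.11 3.9 77.3 | 0.14 4.1 77.8 | 
 cap 42 a 0.1724 0.1768 l 0.0132 z 0.0831
side a min 0.0095 yaw/slope l,z: 0.02 2.9 75.8 | 0.05 3.6 76.1 | 0.08 2.9 75.9 | 0.11 3.7 75.5 | 0.14 3.4 75.8 | 
 cap 11 a 0.1728 0.1768 l 0.0045 z 0.0806
```

View pics/s6.png

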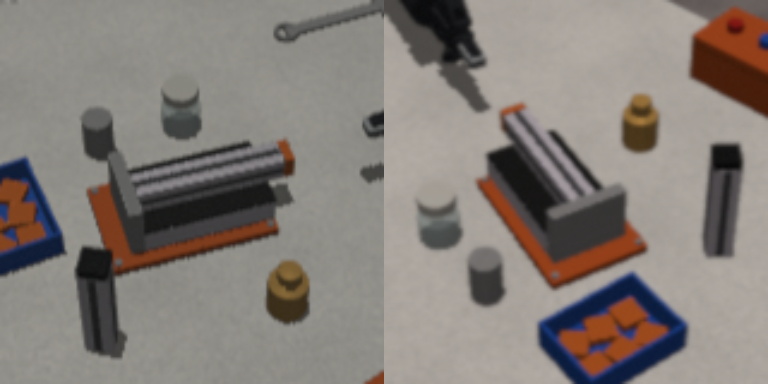

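Both views show the post lying straight with its foot against the stop: (130,185) on the left, (590,195) on the right. The bystanders stand where they were, and the gripper is clear.

```bash
python3 -c "
from rig import robot
print(robot.sign_off())"
```

```text
the job is handed in; nothing more can be done
None
```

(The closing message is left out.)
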